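Hold a carton in the corner of a box-end coder

ROBOT

A 7-joint arm with a two-finger parallel gripper is mounted at the origin on the work surface. World frame = base frame: x ahead of the robot, y to its left, z up, the work surface at z = 0. Lengths are in m, angles in rad, forces in N, time in s.
With the tool pointing down it reaches from about 0.425 to 0.925 m from the base axis. Payload 6.8 kg.
Tool frame: the origin (TCP) lies midway between the tips of the shut fingers; the grasp point (between the pads) lies 19 mm behind it; z points along the fingers, y is the direction in which the jaws open and shut (so a half turn about z gives the same grasp; the last joint's range is limited). The gripper opens to 85 mm and grips with 20 to 120 N. Pads are 22 mm wide; open, the fingers measure 114 mm over their backs; the gripper's body (76 mm by 85 mm) begins 54 mm behind the grasp point. The pads swing forward as they close: fully open they stand 13 mm farther back than shut.
Start: joints at [1.022, 0.477, 0.022, 1.555, -0.011, 1.109, -0.083], TCP at [0.288, -0.61, 0.231] pointing down, gripper open.
Joint ranges: [-2.96, 2.96], [-0.34, 2.1], [-1.41, 1.46], [0.24, 2.44], [-1.37, 4.51], [0.17, 1.92], [-2.96, 2.96]. Speed limits (rad/s): [2.39, 2.39, 3.14, 3.14, 3.14, 3.14, 3.14].

INTERFACE

Orientations are given as a rotation vector (axis times angle).
In Python, from bench import r, imaging gives the robot as it stands.
- The arm moves only by the tool jog_arm, never from a script. Its argument "rows" is a list of rows, each an object with "delta_rot": the turn, a rotation vector about the tool's x, y, z in degrees, a list of three; "xyz": the shift along the tool's x, y, z in cm, a list of three; "fingers": the closure, from 0 (fully open) to 1 (shut). A call has exactly 5 rows; each row is the pose to reach, as a shift and turn from the pose measured when the call began, along the tool's axes at that moment; what a row does not reach only later rows make up. A row lasts 1/12 s, in which the tool goes at most 41.7 mm and 7.16 degrees, less where a joint would pass 70% of its speed; a pose out of reach is approached as far as the arm can. A call with a gripper value outside its range is refused whole. The fingers move at their own pace and stop on an object; "grip_force" is the grip in N (left out, the last holds). Time passes only in rows, so rows that repeat a pose let the fingers close, or fill a call up. It gives the time, the measured TCP pose, the force and the opening at its end, in the units of the state.
- r.get_obs(): the state, without advancing time (a new reading comes with each control period).
- imaging.grab_frame(name): name is "scene" or "top"; returns the picture (400x640x3 uint8, blue, green, red); there is no depth.
- imaging.camera_info(name): a dict with "camera_matrix" (3x3 intrinsics, pixels), "xyz" and "attitude" of the camera in the world. Camera axes: x right, y down, z forward; pixel columns grow to the right and rows downward; lengths in m; the calibration is good to about 2 mm. A picture is of the moment at which its call begins. camera_info takes no time and is no camera call.
- r.hand_in(): hands the job in, once; it reports no verdict.
Trained networks look in the newest picture that a camera, given by its name, has taken for a name from the list of things; names that differ only in an ending like _2 or _b are one class to them, and where a whole thing is asked for, a point or a joint stands for the part that bears it (a point fixed in the world has none). Each returns a list of dicts, best first, with "conf" (0 to 1); they miss things now and then, are a little off and sometimes report something else, mostly with a low value. They report only what shows in the picture. A call takes as long as a camera call. They do not tell look-alikes from the thing itself.
- imaging.find_in(camera, query): "position" ([column, row] in pixels, amid what is visible of it).
- imaging.cut_out(camera, query): "region" (400x640 bool, what is visible of it) and "position" ([column, row] in pixels, amid what is visible of it).
- imaging.tip_of(camera, query): "position" ([column, row] in pixels: a listed point, or the origin of a listed thing).
The state is a dict: "clock": time; "joints": joint angles; "qvel": joint speeds; "tau": joint torques, N m; "tcp_pos": TCP position; "orientation": TCP orientation; "contact_force": force on the tool from outside, world axes, zero at the start; "moment": the same for the moment, N m; "grip_width": finger opening in m.
Only numpy, scipy, OpenCV 4.12 (cv2) and the standard library are available. Lean on these libraries where they do the work, as an engineer would, in place of code of your own. Each camera call takes 0.05 s, during which the arm holds its last target.

TASK

Get the long white carton ready to have its end printed on the bench coder: first slide the side stop along the fence, fully home against the end stop. Then set the carton flat on the bed, one end towards the fence, and press it firmly into the corner so that its end sits square against the fence and its long side against the stop plate. Finish while still holding it pressed against both for the print head to mark it, and leave the shoe, brush, jar and short carton where they are.

Things in the scene. Friction and masses are not known exactly. Their poses are not given: they have to be found in the camera images.
- station: Bench coder: a fixed grey bed plate 330 x 340 mm, 12 mm thick, on the table, crossed by the fence; behind it print head and controller (up to 87 mm above the table). The 175 mm in front of the fence are free. Origin at table level, 60 mm in -x and 50 mm in +y from the corner point. x: along the fence towards the end stop; y: away from the fence, over the free bed; z up. Placed and turned differently each time.
- fence: Fixed aluminium fence, 330 mm long, 30 mm thick, top 45 mm above the bed (57 above the table), a print slot through it by the corner. Origin and axes are the station's; its front face is the plane y = -50 mm, facing +y. The end stop is a dark steel clamp block on it near its +x end, top 75 mm above the table. Carton on metal rubs (friction about 0.6).
- side_stop (a joint): Travel of the side stop along the fence towards the end stop (station +x), in m: 0.110 is fully home against the end stop (a hard stop), 0 the other end. Starts between 0 and 0.06, stays where it is left, slides against a steady drag of about 2.5 N.
- stop_grip (a point): Middle of the side stop's upright black grip, where to hold it: a cylinder 22 mm across and 38 mm high (18.5 mm above, 19.5 mm below this point), 95 mm above the table. It stands on a dark steel saddle 45 mm long (x), top 71.5 mm above the table, that rides on the fence. Axes are the station's.
- stop_face (a point): Middle of the working face of the side stop's stop plate, a steel plate 8 mm thick (x) that stands 47 mm out in front of the fence, 3.5 to 45.5 mm above the bed. The working face looks to -x: the carton's long side is pressed against it. Axes are the station's. This point is 24 mm in +y from the fence's front face and 24.5 mm above the bed.
- corner (a point): Point on top of the bed (12 mm above the table) where the fence's front face and the stop plate's working face meet once the side stop is home. Axes are the station's: x along the fence to the end stop, y away from the fence, z up. A carton fully in the corner has its centre 27 mm from here in -x, 80 mm in +y and 30 mm up.
- carton_mid (a point): Centre of the long white carton: 160 mm long (its x axis), 54 mm wide (y), 60 mm high (z), rigid, 0.2 to 0.4 kg, lying on the table, a small sticker near each end of its top. Both ends are alike. Held across its width at the middle, with it in the corner, a 16 mm wide finger clears the end of the stop plate by 25 mm.
- short_carton: Bystander: a short white carton, 85 x 70 mm, 50 mm high. Origin under its centre. Leave it alone.
- cream_jar: Bystander: an amber jar of shoe cream with a dark lid, 62 mm across, 55 mm high. Origin under its centre. Leave it alone.
- brush: Bystander: a wooden shoe brush, bristles down, 150 x 52 mm, 46 mm high. Origin under its centre. Leave it alone.
- shoe: Bystander: a black leather shoe, 295 mm long (x, toe to +x), 100 mm wide, 93 mm high. Origin under its middle. Leave it alone.
Mind the look-alikes: they are no part of the job. Leave any pink, red or yellow look-alike of the part that bears carton_mid alone.

How it is judged:
By the outcome, as a careful person would: the job done as asked, in the order asked, and still so for the second after the job is handed in, while the arm keeps its last pose, push and grip.
It also fails if it takes over 64 s, if anything falls off the work surface, if the arm or the gripper's body presses on something with over 40 N, if the wrist force passes 120 N, or if a joint passes its speed limit or range.

## Working session

There is one attempt and no reset: what is moved stays moved. The work goes in short steps, Python scripts to look and compute and a tool call to move; the robot and the scene stay as the last step left them, time stands still between calls to the robot, and variables do not carry over. Pictures are saved under pics/ and viewed, and the job is handed in when it is done.

Besides the shell and the picture viewer there is one more tool, called after "Emit:" in YAML: its name, and indented under it one key for each argument. jog_arm: Moves the arm, as the interface text tells. Its arguments: {"type":"object","properties":{"rows":{"type":"array","items":{"type":"object","properties":{"delta_rot":{"type":"array","items":{"type":"number"}},"xyz":{"type":"array","items":{"type":"number"}},"fingers":{"type":"number"}}}},"grip_force":{"type":"number"}},"required":["rows"]}

```bash
ls; mkdir -p pics; python3 - <<'E'
from bench import r, imaging
import cv2
print(r.get_obs())
for n in ("scene","top"):
    im=imaging.grab_frame(n); cv2.imwrite(f"pics/{n}0.png",im)
    print(n,imaging.camera_info(n))
    for q in ("carton_mid","stop_grip","stop_face","corner","station","short_carton"):
        print(q,[(round(d["conf"],2),[round(float(v),1) for v in d["position"]]) for d in imaging.tip_of(n,q)])
E
```

```text
pics
{'clock': 0.0, 'joints': array([ 1.02187539,  0.47778595,  0.0223393 ,  1.55641454, -0.01147707,
        1.1092846 , -0.08307877]), 'qvel': array([-0.00100591, -0.00016271,  0.00012426, -0.00103351, -0.00018777,
        0.00025892,  0.00035587]), 'tau': array([ 3.84153727e-04, -5.96448326e+01,  1.60788137e+00, -2.81192493e+01,
        1.22599269e-02,  9.47239052e-03,  1.15794819e-05]), 'tcp_pos': array([ 0.28775134, -0.60996664,  0.23035078]), 'orientation': array([-3.06393034e+00, -6.86561590e-01,  8.33783794e-04]), 'contact_force': array([-0.73145457,  0.4725599 ,  0.52489498]), 'moment': array([ 0.00543273, -0.00129754, -0.03080696]), 'grip_width': 0.08548147324833909}
scene {'camera_matrix': array([[405.91439255,   0.        , 320.51122088],
       [  0.        , 405.91439255, 199.02370845],
       [  0.        ,   0.        ,   1.        ]]), 'xyz': array([ 1.09254872, -0.34996831,  0.80036109]), 'attitude': array([-2.20403471, -0.79996089,  0.35497896])}
carton_mid [(0.93, [312.8, 143.7]), (0.83, [257.7, 172.2]), (0.72, [371.4, 117.8]), (0.68, [316.8, 193.8])]
stop_grip [(0.68, [187.0, 267.2])]
stop_face [(0.65, [201.0, 270.5])]
corner [(0.58, [208.5, 296.4])]
station [(0.85, [211.5, 267.3]), (0.34, [314.6, 191.8])]
short_carton [(0.84, [376.1, 161.9]), (0.48, [208.9, 291.8])]
top {'camera_matrix': array([[430.54720998,   0.        , 319.4203037 ],
       [  0.        , 430.54720998, 205.45994211],
       [  0.        ,   0.        ,   1.        ]]), 'xyz': array([0.45389883, 0.25731765, 1.27404299]), 'attitude': array([-2.19294241,  2.13588464, -0.14216846])}
carton_mid [(0.91, [241.8, 288.0]), (0.83, [312.7, 296.6]), (0.79, [303.8, 231.9]), (0.67, [148.5, 262.1])]
stop_grip [(0.62, [456.9, 237.1])]
stop_face [(0.88, [434.9, 243.3])]
corner [(0.96, [440.3, 226.5])]
station [(0.57, [419.1, 246.3])]
short_carton [(0.73, [211.1, 228.1])]
```

View pics/scene0.png

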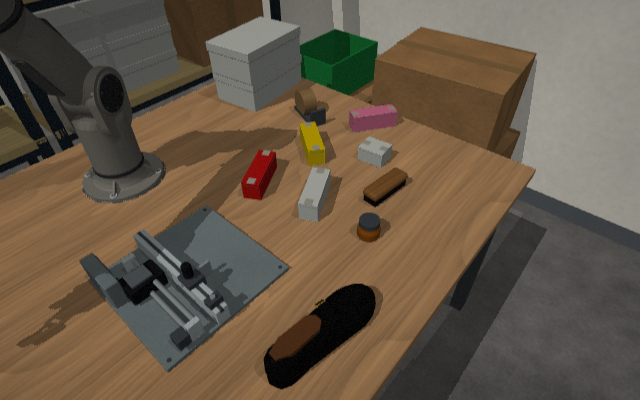

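View pics/top0.png

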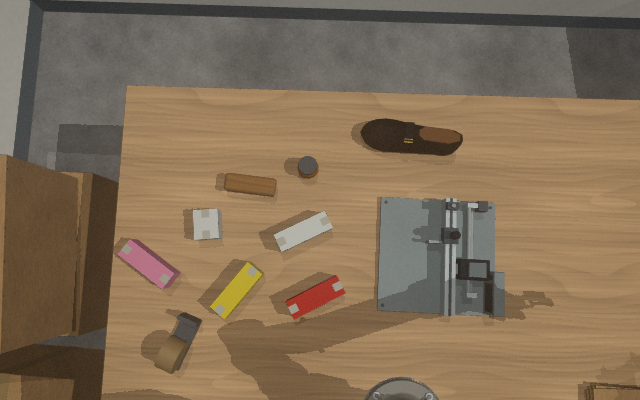

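```bash
cat > h.py <<'E'
import numpy as np,cv2
from scipy.spatial.transform import Rotation as R
from bench import r, imaging
def cam(n):
    c=imaging.camera_info(n); return c["camera_matrix"],np.array(c["xyz"]),R.from_rotvec(c["attitude"]).as_matrix()
def ray(n,p):
    K,t,A=cam(n); d=A@np.linalg.inv(K)@np.array([p[0],p[1],1.]); return t,d
def onz(n,p,z):
    t,d=ray(n,p); return t+d*(z-t[2])/d[2]
def proj(n,X):
    K,t,A=cam(n); q=(np.atleast_2d(X)-t)@A@K.T; return q[:,:2]/q[:,2:]
def tri(p1,p2):
    a,d=ray("scene",p1); b,e=ray("top",p2)
    s=np.linalg.lstsq(np.c_[d,-e],b-a,rcond=None)[0]
    P,Q=a+d*s[0],b+e*s[1]; return (P+Q)/2,np.linalg.norm(P-Q)
E
python3 - <<'E'
from h import *
s=cv2.imread("pics/scene0.png");t=cv2.imread("pics/top0.png")
def crop(im,x0,y0,x1,y1,f,n): cv2.imwrite("pics/"+n,cv2.resize(im[y0:y1,x0:x1],None,fx=f,fy=f,interpolation=cv2.INTER_CUBIC))
crop(t,370,185,520,325,5,"t_st.png"); crop(t,260,200,350,260,8,"t_c.png"); crop(s,70,195,300,375,3,"s_st.png")
for a,b in (("stop_grip",((187,267.2),(456.9,237.1))),("stop_face",((201,270.5),(434.9,243.3))),("corner",((208.5,296.4),(440.3,226.5))),("carton",((316.8,193.8),(303.8,231.9)))): print(a,tri(*b))
print(onz("top",(303.8,231.9),.03),onz("scene",(316.8,193.8),.03))
for n in("top","scene"):
  imaging.grab_frame(n)
  for d in imaging.cut_out(n,"carton_mid"):
    m=d["region"].astype(np.uint8); print(n,d["conf"],d["position"],m.sum(),cv2.minAreaRect(cv2.findNonZero(m)))
E
```

```text
stop_grip (array([ 0.52143682, -0.12636508,  0.10405008]), np.float64(0.009672936499583343))
stop_face (array([ 0.50365066, -0.08749616,  0.03843773]), np.float64(0.002712041527364839))
corner (array([ 0.55432892, -0.11217757,  0.01001723]), np.float64(0.0017202671799517407))
carton (array([0.529668  , 0.29198203, 0.02982137]), np.float64(0.009770580357250766))
[0.52613168 0.28858379 0.03      ] [0.53309711 0.29546089 0.03      ]
top 0.91 [237.1, 289.4] 1306 ((236.8673095703125, 289.7923889160156), (21.684640884399414, 62.36915969848633), 39.66783905029297)
top 0.65 [311.1, 296.4] 1164 ((314.8999938964844, 296.3000183105469), (21.0190372467041, 56.79612731933594), 63.43495178222656)
top 0.59 [303.1, 232.4] 1123 ((302.864990234375, 230.99636840820312), (20.29850196838379, 56.787471771240234), 64.98310089111328)
top 0.57 [147.9, 261.5] 1519 ((148.2587127685547, 262.81549072265625), (62.52063751220703, 25.559633255004883), 37.405357360839844)
scene 0.88 [371.8, 114.8] 1049 ((372.4927978515625, 118.44026947021484), (23.193870544433594, 48.22279739379883), 83.0887680053711)
scene 0.82 [256.3, 174.7] 1245 ((259.2000427246094, 175.1000213623047), (27.280029296875, 54.56005859375), 26.56505012512207)
scene 0.6 [313.1, 143.7] 815 ((311.6500244140625, 143.95001220703125), (44.58811950683594, 20.238576889038086), 71.56504821777344)
```

View pics/t_st.png

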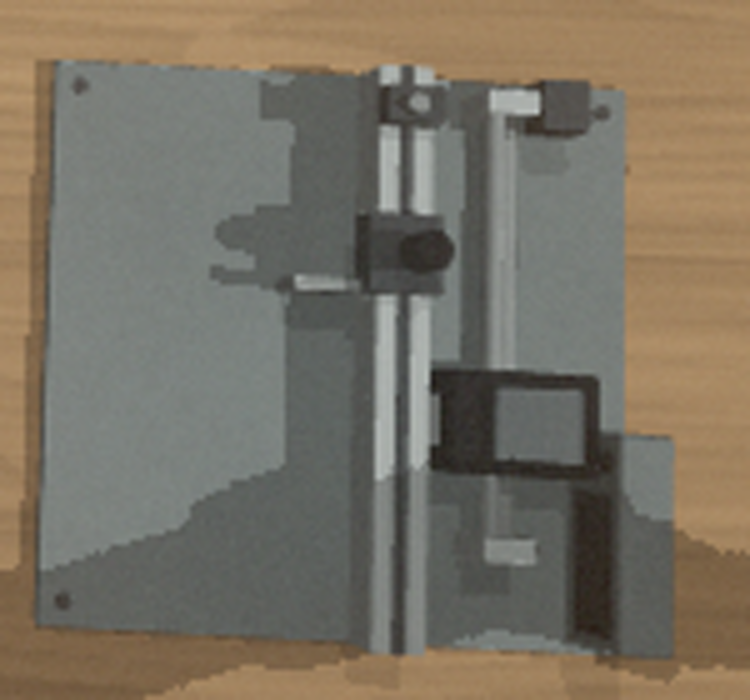

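View pics/t_c.png

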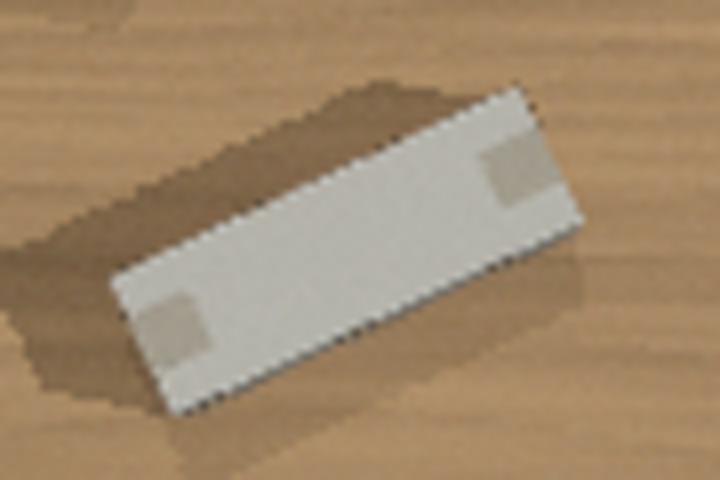

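View pics/s_st.png

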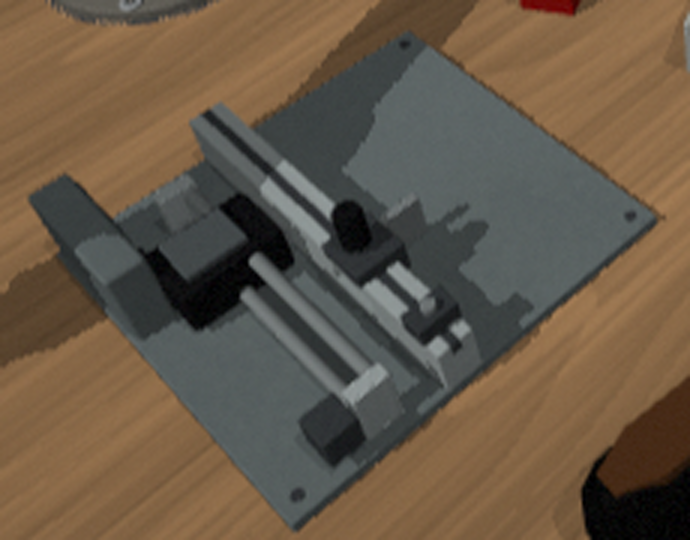

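```bash
cat > fit.py <<'E'
from h import *
from scipy.optimize import least_squares
T=lambda u:(np.array(u)+.5)/5-.5+[370,185]
S=lambda u:(np.array(u)+.5)/3-.5+[70,195]
C=lambda u:(np.array(u)+.5)/8-.5+[260,200]
# station points: (cam,pix,fn)
def st(p,X): # X station coords
    c,s=np.cos(p[2]),np.sin(p[2]); X=np.array(X,float)
    return np.array([p[0]+c*X[0]-s*X[1],p[1]+s*X[0]+c*X[1],X[2]])
def model(p):
    b=p[3]; q=p[4]  # b = bed x max ; q stop_face x
    L=[("top",T((55,60)),(b,.125,.012)),("top",T((37,627)),(b-.33,.125,.012)),("top",T((627,91)),(b,-.215,.012)),
       ("top",T((380,66)),(b,-.05,.057)),("top",T((370,653)),(b-.33,-.05,.057)),("top",T((435,68)),(b,-.08,.057)),("top",T((426,655)),(b-.33,-.08,.057)),
       ("scene",S((409,32)),(b-.33,.125,.012)),("scene",S((659,217)),(b,.125,.012)),("scene",S((298,520)),(b,-.215,.012)),
       ]
    return L
def res(p): return np.concatenate([(proj(n,st(p,X))[0]-u) for n,u,X in model(p)])
s=least_squares(res,[.5,-.06,0,.1,0],loss="soft_l1"); p=s.x
print(p[:4],np.degrees(p[2])); print(res(p).reshape(-1,2).round(1))
np.save("st.npy",p)
print("corner",st(p,(.06,-.05,.012)))
for n,u in(("top",T((432,250))),("scene",S((352,208)))): 
    P=onz(n,u,.1135); d=P-st(p,(0,0,0)); c,s_=np.cos(p[2]),np.sin(p[2]); print("grip top",n,P,"station",c*d[0]+s_*d[1],-s_*d[0]+c*d[1])
u=T((293,290)); # stop plate -x outer top corner
P=onz("top",u,.0575); d=P-st(p,(0,0,0)); print("plate corner st",c*d[0]+s_*d[1],-s_*d[0]+c*d[1])
# carton top corners
cs=[onz("top",C(v),.06) for v in((518,88),(583,222),(175,413),(111,280))]
cs=np.array(cs);print(cs, cs.mean(0)); a=(cs[0]+cs[1]-cs[2]-cs[3])/2;print(np.linalg.norm(a),np.degrees(np.arctan2(a[1],a[0])),np.linalg.norm(cs[0]-cs[1]))
m=cs.mean(0);print(proj("scene",cs).round(1).tolist())
E
python3 fit.py; python3 - <<'E'
import cv2
s=cv2.imread("pics/scene0.png");cv2.imwrite("pics/s_c.png",cv2.resize(s[155:230,280:350],None,fx=8,fy=8,interpolation=cv2.INTER_CUBIC))
E
```

```text
[ 0.43270799 -0.05590655 -0.02285089  0.20248189] -1.3092596934908638
[[ 0.1 -0.1]
 [ 0.1  0.1]
 [-0.2 -0.6]
 [-1.6 -0.4]
 [-1.2 -0.1]
 [-2.1 -0.3]
 [-1.6  0. ]
 [-1.4 -0.1]
 [-1.3 -0. ]
 [-2.9  3.7]]
corner [ 0.49154988 -0.10726443  0.012     ]
grip top top [ 0.52482329 -0.12499684  0.1135    ] station 0.09366988262496406 -0.06696751887775866
grip top scene [ 0.52583769 -0.12085678  0.1135    ] station 0.09458942549744777 -0.06280536027390839
plate corner st 0.07103727413545541 -0.006778120345687087
[[0.58641491 0.23149465 0.06      ]
 [0.5394676  0.20739778 0.06      ]
 [0.46874094 0.34881333 0.06      ]
 [0.51465356 0.37297344 0.06      ]] [0.52731925 0.2901698  0.06      ]
0.15837616543677055 -63.26655241776908 0.05277034115989965
[[316.4, 206.5], [297.0, 203.5], [311.8, 167.4], [329.1, 169.7]]
```

View pics/s_c.png

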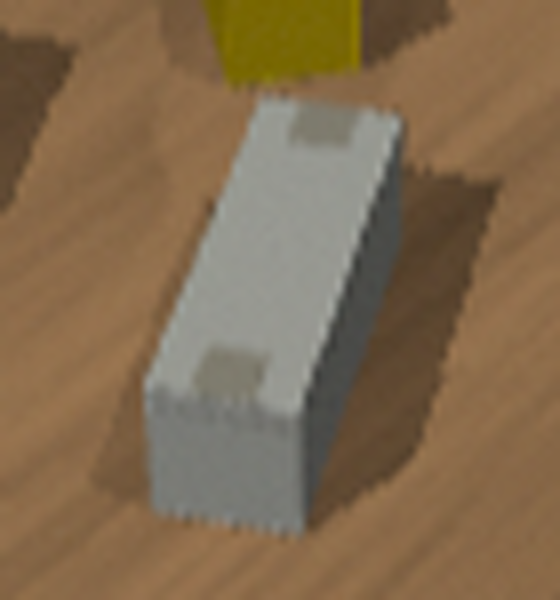

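The long cartons in the top view are red (315,297), yellow (237,290), pink (148,263) and white (303,231). The white one fits: it measures 158 × 53 mm with stickers near both ends, and the enlarged crop confirms it. In the scene view it is at (315,193). The stop grip is at top (456,235). The end stop is at (452,205), so station +x is close to world +x.

```bash
cat >> h.py <<'E'
def plan(pos,jaw):
    o=r.get_obs(); A=R.from_rotvec(o["orientation"]).as_matrix()
    j=np.radians(jaw); z=np.array([0,0,-1.]); y=np.array([np.cos(j),np.sin(j),0]); x=np.cross(y,z)
    B=np.c_[x,y,z]
    print("t",round(o["clock"],2),"tcp",o["tcp_pos"].round(4),"jaw",round(float(np.degrees(np.arctan2(A[1,1],A[0,1]))),2),"w",round(o["grip_width"],4),"F",o["contact_force"].round(1))
    print("shift cm",(A.T@(np.array(pos)-o["tcp_pos"])*100).round(2),"rot",np.degrees(R.from_matrix(A.T@B).as_rotvec()).round(2))
E
python3 -c "
from h import *
plan((.525,-.123,.18),-91.3)"
```

```text
t 0.9 tcp [ 0.288  -0.6105  0.2313] jaw -64.75 w 0.0853 F [-0.3  0.   0.3]
shift cm [ 42.23 -33.98   5.13] rot [ 0.   -0.   26.55]
```

Emit:
jog_arm:
  rows:
    - {"xyz":[42.2,-34,5],"delta_rot":[0,0,26.5],"fingers":0}
    - {"xyz":[42.2,-34,5],"delta_rot":[0,0,26.5],"fingers":0}
    - {"xyz":[42.2,-34,5],"delta_rot":[0,0,26.5],"fingers":0}
    - {"xyz":[42.2,-34,5],"delta_rot":[0,0,26.5],"fingers":0}
    - {"xyz":[42.2,-34,5],"delta_rot":[0,0,26.5],"fingers":0}
  grip_force: 40

```text
clock: 1.32
tcp_pos: [0.3792, -0.4221, 0.2122]
orientation: [3.141, -0.042, 0.001]
contact_force: [0.5, -0.3, -0.4]
grip_width: 0.0856
```

```bash
python3 -c "
from h import *
plan((.525,-.123,.18),-91.3)"
```

```text
t 1.32 tcp [ 0.3792 -0.4221  0.2122] jaw -91.54 w 0.0856 F [ 0.5 -0.3 -0.4]
shift cm [ 13.78 -30.29   3.21] rot [ 0.02 -0.02 -0.24]
```

Emit:
jog_arm:
  rows:
    - {"xyz":[13.8,-30.3,3.2],"delta_rot":[0,0,-0.2],"fingers":0}
    - {"xyz":[13.8,-30.3,3.2],"delta_rot":[0,0,-0.2],"fingers":0}
    - {"xyz":[13.8,-30.3,3.2],"delta_rot":[0,0,-0.2],"fingers":0}
    - {"xyz":[13.8,-30.3,3.2],"delta_rot":[0,0,-0.2],"fingers":0}
    - {"xyz":[13.8,-30.3,3.2],"delta_rot":[0,0,-0.2],"fingers":0}

```text
clock: 1.73
tcp_pos: [0.4701, -0.2356, 0.1926]
orientation: [3.141, -0.037, 0.002]
contact_force: [0.8, 0.0, -0.4]
grip_width: 0.0855
```

```bash
python3 -c "
from h import *
plan((.525,-.123,.15),-91.3)"
```

```text
t 1.73 tcp [ 0.4701 -0.2356  0.1926] jaw -91.34 w 0.0855 F [ 0.8  0.  -0.4]
shift cm [  5.22 -11.39   4.25] rot [ 0.04 -0.07 -0.04]
```

Emit:
jog_arm:
  rows:
    - {"xyz":[5.2,-11.4,3],"delta_rot":[0,0,0],"fingers":0}
    - {"xyz":[5.2,-11.4,3],"delta_rot":[0,0,0],"fingers":0}
    - {"xyz":[5.2,-11.4,3],"delta_rot":[0,0,0],"fingers":0}
    - {"xyz":[5.2,-11.4,4.2],"delta_rot":[0,0,0],"fingers":0}
    - {"xyz":[5.2,-11.4,4.2],"delta_rot":[0,0,0],"fingers":0}

```text
clock: 2.15
tcp_pos: [0.525, -0.1185, 0.1486]
orientation: [-3.14, 0.026, 0.002]
contact_force: [-0.9, -0.2, -0.0]
grip_width: 0.085
```

```bash
python3 -c "
from h import *
for n in('top','scene'): cv2.imwrite(f'pics/{n}1.png',imaging.grab_frame(n))
a=cv2.imread('pics/top1.png')[170:320,380:520];b=cv2.imread('pics/scene1.png')[170:370,80:290]
cv2.imwrite('pics/c1.png',np.hstack([cv2.resize(a,(373,400)),cv2.resize(b,(420,400))]))
plan((.525,-.123,.080),-91.3)"
```

```text
t 2.25 tcp [ 0.5245 -0.1231  0.1503] jaw -91.32 w 0.0851 F [ 0.1 -1.1  0.8]
shift cm [ 0.05 -0.02  7.03] rot [ 0.06 -0.   -0.02]
```

View pics/c1.png

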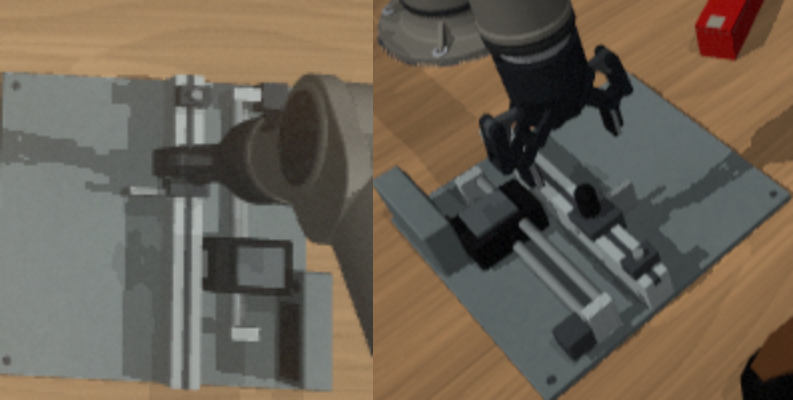

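The fingers straddle the grip with one on each side of the fence, at the grip's x. Next I lower and close.

Emit:
jog_arm:
  rows:
    - {"xyz":[0,0,3],"fingers":0,"delta_rot":[0,0,0]}
    - {"xyz":[0,0,5],"fingers":0,"delta_rot":[0,0,0]}
    - {"xyz":[0,0,7],"fingers":0,"delta_rot":[0,0,0]}
    - {"xyz":[0,0,7],"fingers":0,"delta_rot":[0,0,0]}
    - {"xyz":[0,0,7],"fingers":0.4,"delta_rot":[0,0,0]}

```text
clock: 2.67
tcp_pos: [0.5238, -0.1248, 0.0806]
orientation: [3.14, -0.04, -0.002]
contact_force: [-0.4, 0.3, 1.2]
grip_width: 0.0755
```

Emit:
jog_arm:
  rows:
    - {"xyz":[0,0,0],"fingers":1,"delta_rot":[0,0,0]}
    - {"xyz":[0,0,0],"fingers":1,"delta_rot":[0,0,0]}
    - {"xyz":[0,0,0],"fingers":1,"delta_rot":[0,0,0]}
    - {"xyz":[0,0,0],"fingers":1,"delta_rot":[0,0,0]}
    - {"xyz":[0,0,0],"fingers":1,"delta_rot":[0,0,0]}

```text
clock: 3.08
tcp_pos: [0.5244, -0.1267, 0.0819]
orientation: [3.138, -0.042, 0.001]
contact_force: [-1.1, -6.1, 4.9]
grip_width: 0.0208
```

Emit:
jog_arm:
  rows:
    - {"xyz":[0,0,0],"fingers":1,"delta_rot":[0,0,0]}
    - {"xyz":[0,0,0],"fingers":1,"delta_rot":[0,0,0]}
    - {"xyz":[0,0,0],"fingers":1,"delta_rot":[0,0,0]}
    - {"xyz":[0,0,0],"fingers":1,"delta_rot":[0,0,0]}
    - {"xyz":[0,0,0],"fingers":1,"delta_rot":[0,0,0]}

```text
clock: 3.5
tcp_pos: [0.5245, -0.1267, 0.082]
orientation: [3.137, -0.042, 0.001]
contact_force: [-0.3, -0.1, -2.5]
grip_width: 0.0211
```

```bash
python3 -c "
from h import *
plan((.575,-.123,.080),-91.3)"
```

```text
t 3.5 tcp [ 0.5245 -0.1267  0.082 ] jaw -91.53 w 0.0211 F [-0.3 -0.1 -2.5]
shift cm [ 5.04 -0.51  0.2 ] rot [ 0.22 -0.05 -0.23]
```

Emit:
jog_arm:
  rows:
    - {"xyz":[1,0,0],"fingers":1,"delta_rot":[0,0,0]}
    - {"xyz":[2,0,0],"fingers":1,"delta_rot":[0,0,0]}
    - {"xyz":[3,0,0],"fingers":1,"delta_rot":[0,0,0]}
    - {"xyz":[4,0,0],"fingers":1,"delta_rot":[0,0,0]}
    - {"xyz":[4.4,0,0],"fingers":1,"delta_rot":[0,0,0]}

```text
clock: 3.92
tcp_pos: [0.5703, -0.128, 0.0819]
orientation: [3.137, -0.042, 0.003]
contact_force: [-2.3, -1.3, 2.7]
grip_width: 0.0211
```

Emit:
jog_arm:
  rows:
    - {"xyz":[0.3,0,0],"fingers":1,"delta_rot":[0,0,0]}
    - {"xyz":[0.5,0,0],"fingers":1,"delta_rot":[0,0,0]}
    - {"xyz":[0.7,0,0],"fingers":1,"delta_rot":[0,0,0]}
    - {"xyz":[0.9,0,0],"fingers":1,"delta_rot":[0,0,0]}
    - {"xyz":[0.9,0,0],"fingers":1,"delta_rot":[0,0,0]}

```text
clock: 4.33
tcp_pos: [0.5752, -0.1282, 0.0819]
orientation: [3.138, -0.042, -0.011]
contact_force: [-15.6, 0.9, 15.2]
grip_width: 0.0208
```

Emit:
jog_arm:
  rows:
    - {"xyz":[0.3,0,0],"fingers":1,"delta_rot":[0,0,0]}
    - {"xyz":[0.4,0,0],"fingers":1,"delta_rot":[0,0,0]}
    - {"xyz":[0.4,0,0],"fingers":1,"delta_rot":[0,0,0]}
    - {"xyz":[0.4,0,0],"fingers":1,"delta_rot":[0,0,0]}
    - {"xyz":[0.4,0,0],"fingers":1,"delta_rot":[0,0,0]}

```text
clock: 4.75
tcp_pos: [0.575, -0.1282, 0.0819]
orientation: [3.138, -0.043, -0.024]
contact_force: [-15.8, 1.4, 14.3]
grip_width: 0.0207
```

```bash
python3 -c "
from h import *
plan((.575,-.123,.080),-91.3)"
```

```text
t 4.75 tcp [ 0.575  -0.1282  0.0819] jaw -91.58 w 0.0207 F [-15.8   1.4  14.3]
shift cm [-0.01 -0.52  0.18] rot [ 0.2   0.87 -0.28]
```

Emit:
jog_arm:
  rows:
    - {"xyz":[0,0,0],"fingers":1,"delta_rot":[0,0,0]}
    - {"xyz":[0,0,0],"fingers":0.4,"delta_rot":[0,0,0]}
    - {"xyz":[0,0,0],"fingers":0,"delta_rot":[0,0,0]}
    - {"xyz":[0,0,0],"fingers":0,"delta_rot":[0,0,0]}
    - {"xyz":[0,0,0],"fingers":0,"delta_rot":[0,0,0]}

```text
clock: 5.17
tcp_pos: [0.5757, -0.128, 0.0819]
orientation: [3.138, -0.043, -0.023]
contact_force: [-1.0, -0.2, -0.1]
grip_width: 0.0687
```

Emit:
jog_arm:
  rows:
    - {"xyz":[0,0,-3],"fingers":0,"delta_rot":[0,0,0]}
    - {"xyz":[0,0,-6],"fingers":0,"delta_rot":[0,0,0]}
    - {"xyz":[0,0,-9],"fingers":0,"delta_rot":[0,0,0]}
    - {"xyz":[0,0,-12],"fingers":0,"delta_rot":[0,0,0]}
    - {"xyz":[0,0,-12],"fingers":0,"delta_rot":[0,0,0]}

```text
clock: 5.58
tcp_pos: [0.5814, -0.128, 0.2084]
orientation: [3.137, -0.043, -0.005]
contact_force: [1.5, -0.4, 0.0]
grip_width: 0.0854
```

```bash
python3 -c "
from h import *
plan((.5285,.291,.20),26.7)"
```

```text
t 5.58 tcp [ 0.5814 -0.128   0.2084] jaw -91.57 w 0.0854 F [ 1.5 -0.4  0. ]
shift cm [ -6.43 -41.74   0.68] rot [-5.0000e-02  3.8000e-01 -1.1827e+02]
```

Emit:
jog_arm:
  rows:
    - {"xyz":[-6.4,-41.7,0],"fingers":0,"delta_rot":[0,0,-118]}
    - {"xyz":[-6.4,-41.7,0],"fingers":0,"delta_rot":[0,0,-118]}
    - {"xyz":[-6.4,-41.7,0],"fingers":0,"delta_rot":[0,0,-118]}
    - {"xyz":[-6.4,-41.7,0],"fingers":0,"delta_rot":[0,0,-118]}
    - {"xyz":[-6.4,-41.7,0],"fingers":0,"delta_rot":[0,0,-118]}

```text
clock: 6.0
tcp_pos: [0.5531, 0.0813, 0.2045]
orientation: [2.997, 0.933, -0.019]
contact_force: [1.7, 1.0, 0.2]
grip_width: 0.0855
```

```bash
python3 -c "
from h import *
plan((.5275,.290,.20),26.7)"
```

```text
t 6.0 tcp [0.5531 0.0813 0.2045] jaw -55.42 w 0.0855 F [1.7 1.  0.2]
shift cm [  9.75 -18.64   0.36] rot [ -0.57   0.51 -82.11]
```

Emit:
jog_arm:
  rows:
    - {"xyz":[9.7,-18.6,0],"fingers":0,"delta_rot":[0,0,-82]}
    - {"xyz":[9.7,-18.6,0],"fingers":0,"delta_rot":[0,0,-82]}
    - {"xyz":[9.7,-18.6,0],"fingers":0,"delta_rot":[0,0,-82]}
    - {"xyz":[9.7,-18.6,0],"fingers":0,"delta_rot":[0,0,-82]}
    - {"xyz":[9.7,-18.6,0],"fingers":0,"delta_rot":[0,0,-82]}

```text
clock: 6.42
tcp_pos: [0.5275, 0.2882, 0.2037]
orientation: [-2.566, -1.81, 0.019]
contact_force: [0.7, -0.1, -0.2]
grip_width: 0.0854
```

```bash
python3 -c "
from h import *
plan((.5275,.290,.20),26.7)"
```

```text
t 6.42 tcp [0.5275 0.2882 0.2037] jaw -19.6 w 0.0854 F [ 0.7 -0.1 -0.2]
shift cm [ 0.18 -0.06  0.37] rot [ -0.65   0.28 -46.3 ]
```

Emit:
jog_arm:
  rows:
    - {"xyz":[0.2,0,0],"fingers":0,"delta_rot":[0,0,-46.3]}
    - {"xyz":[0.2,0,0],"fingers":0,"delta_rot":[0,0,-46.3]}
    - {"xyz":[0.2,0,0],"fingers":0,"delta_rot":[0,0,-46.3]}
    - {"xyz":[0.2,0,0],"fingers":0,"delta_rot":[0,0,-46.3]}
    - {"xyz":[0.2,0,0],"fingers":0,"delta_rot":[0,0,-46.3]}

```text
clock: 6.83
tcp_pos: [0.5283, 0.2904, 0.2035]
orientation: [-1.882, -2.509, 0.017]
contact_force: [-0.3, -0.4, 0.5]
grip_width: 0.0856
```

```bash
python3 -c "
from h import *
plan((.5275,.290,.20),26.7)"
```

```text
t 6.83 tcp [0.5283 0.2904 0.2035] jaw 16.24 w 0.0856 F [-0.3 -0.4  0.5]
shift cm [-0.02 -0.08  0.35] rot [ -0.68   0.05 -10.46]
```

Emit:
jog_arm:
  rows:
    - {"xyz":[0,-0.1,0.3],"fingers":0,"delta_rot":[-0.7,0,-10.5]}
    - {"xyz":[0,-0.1,0.3],"fingers":0,"delta_rot":[-0.7,0,-10.5]}
    - {"xyz":[0,-0.1,4],"fingers":0,"delta_rot":[-0.7,0,-10.5]}
    - {"xyz":[0,-0.1,8],"fingers":0,"delta_rot":[-0.7,0,-10.5]}
    - {"xyz":[0,-0.1,10],"fingers":0,"delta_rot":[-0.7,0,-10.5]}

```text
clock: 7.25
tcp_pos: [0.5248, 0.2882, 0.0996]
orientation: [-1.648, -2.674, 0.006]
contact_force: [-0.1, -0.2, -0.7]
grip_width: 0.085
```

```bash
python3 -c "
from h import *
for n in('top','scene'): cv2.imwrite(f'pics/{n}2.png',imaging.grab_frame(n))
a=cv2.imread('pics/top2.png')[170:300,250:390];b=cv2.imread('pics/scene2.png')[120:240,240:380]
cv2.imwrite('pics/c2.png',np.hstack([cv2.resize(a,(400,371)),cv2.resize(b,(400,371))]))
plan((.5275,.290,.012),26.7)"
```

```text
t 7.35 tcp [0.5239 0.2877 0.0995] jaw 26.74 w 0.0852 F [-1.  -0.8 -0.1]
shift cm [0.05 0.48 8.74] rot [-0.41  0.07  0.04]
```

View pics/c2.png

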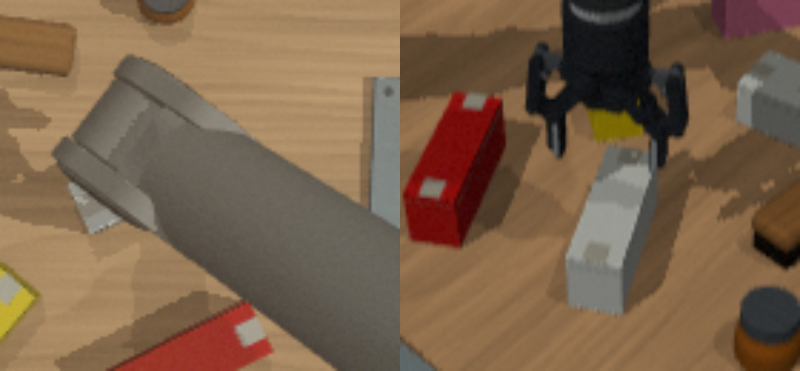

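```bash
python3 -c "
import cv2
a=cv2.imread('pics/top2.png')[180:330,370:520];cv2.imwrite('pics/c2b.png',cv2.resize(a,None,fx=4,fy=4,interpolation=2))"
```

```text
(no output)
```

View pics/c2b.png

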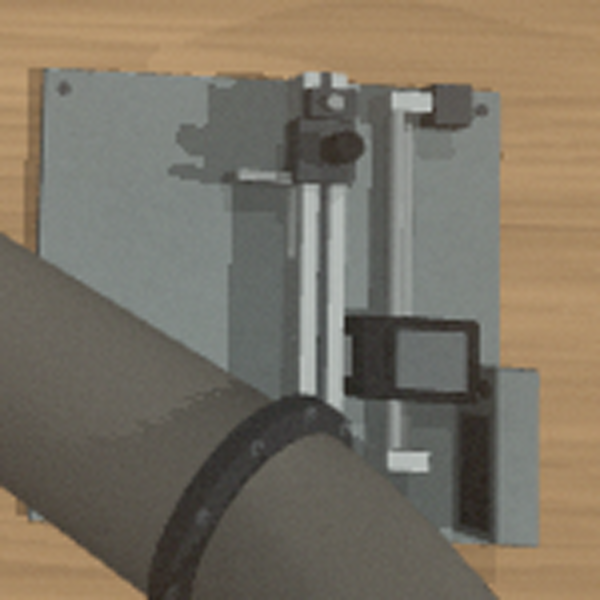

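The stop is home: its saddle meets the end stop at crop (328,118). The gripper is above the white carton (right panel, ~(600,230)), neighbours clear. I'll correct 4.8 mm, lower and grip.

Emit:
jog_arm:
  rows:
    - {"xyz":[0,0.5,0],"fingers":0,"delta_rot":[-0.4,0,0]}
    - {"xyz":[0,0.5,2],"fingers":0,"delta_rot":[-0.4,0,0]}
    - {"xyz":[0,0.5,5],"fingers":0,"delta_rot":[-0.4,0,0]}
    - {"xyz":[0,0.5,8],"fingers":0,"delta_rot":[-0.4,0,0]}
    - {"xyz":[0,0.5,8.7],"fingers":0,"delta_rot":[-0.4,0,0]}

```text
clock: 7.77
tcp_pos: [0.5275, 0.2889, 0.0105]
orientation: [1.648, 2.675, -0.004]
contact_force: [-0.9, -1.1, 0.0]
grip_width: 0.0856
```

```bash
python3 -c "
from h import *
plan((.5275,.290,.012),26.7)"
```

```text
t 7.77 tcp [0.5275 0.2889 0.0105] jaw 26.72 w 0.0856 F [-0.9 -1.1  0. ]
shift cm [ 0.09  0.05 -0.15] rot [-0.13  0.09  0.02]
```

Emit:
jog_arm:
  rows:
    - {"xyz":[0,0,-0.1],"fingers":0.3,"delta_rot":[0,0,0]}
    - {"xyz":[0,0,-0.1],"fingers":1,"delta_rot":[0,0,0]}
    - {"xyz":[0,0,-0.1],"fingers":1,"delta_rot":[0,0,0]}
    - {"xyz":[0,0,-0.1],"fingers":1,"delta_rot":[0,0,0]}
    - {"xyz":[0,0,-0.1],"fingers":1,"delta_rot":[0,0,0]}
  grip_force: 60

```text
clock: 8.18
tcp_pos: [0.529, 0.2902, 0.0139]
orientation: [1.647, 2.673, 0.001]
contact_force: [-0.6, 0.7, 7.1]
grip_width: 0.0534
```

Emit:
jog_arm:
  rows:
    - {"xyz":[0,0,0],"fingers":1,"delta_rot":[0,0,0]}
    - {"xyz":[0,0,0],"fingers":1,"delta_rot":[0,0,0]}
    - {"xyz":[0,0,-1],"fingers":1,"delta_rot":[0,0,0]}
    - {"xyz":[0,0,-3],"fingers":1,"delta_rot":[0,0,0]}
    - {"xyz":[0,0,-6],"fingers":1,"delta_rot":[0,0,0]}

```text
clock: 8.6
tcp_pos: [0.5271, 0.2888, 0.0728]
orientation: [-1.648, -2.674, 0.006]
contact_force: [0.6, 0.7, -2.2]
grip_width: 0.0535
```

```bash
python3 -c "
from h import *
for n in('top','scene'): cv2.imwrite(f'pics/{n}3.png',imaging.grab_frame(n))
a=cv2.imread('pics/top3.png')[170:300,250:390];b=cv2.imread('pics/scene3.png')[120:240,240:380]
cv2.imwrite('pics/c3.png',np.hstack([cv2.resize(a,(400,371)),cv2.resize(b,(400,371))]))
plan((.5275,.0,.1),-1.4)"
```

```text
t 8.7 tcp [0.5312 0.2922 0.0788] jaw 26.72 w 0.0532 F [ 1.1  1.1 -2. ]
shift cm [-25.94 -13.45  -2.24] rot [ 0.52 -0.11 28.12]
```

View pics/c3.png

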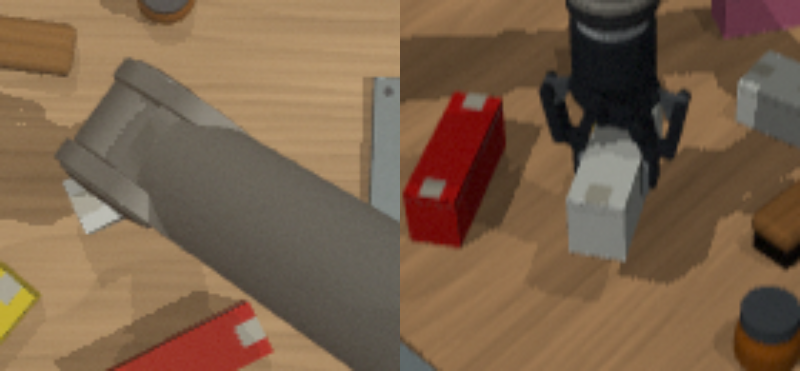

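```bash
python3 -c "
from h import *
f=lambda u:(np.array(u)+.5)/4-.5+[370,180]
print('plate outer -x corner',onz('top',f((238,181)),.0575),'inner',onz('top',f((290,186)),.0575))
print('fence front edge top',onz('top',f((303,73)),.057),onz('top',f((298,390)),.057))
print('bed front',onz('top',f((43,68)),.012))
for q in('stop_face','corner'):
  print(q,[(d['conf'],onz('top',d['position'],{'stop_face':.0365,'corner':.012}[q])) for d in imaging.tip_of('top',q)[:1]])
"
```

```text
plate outer -x corner [ 0.55384565 -0.06717806  0.0575    ] inner [ 0.55127079 -0.10419115  0.0575    ]
fence front edge top [ 0.63263519 -0.11437833  0.057     ] [ 0.40829224 -0.10872734  0.057     ]
bed front [0.63769661 0.06525738 0.012     ]
stop_face []
corner [(0.88, array([ 0.55556711, -0.11734814,  0.012     ]))]
```

```bash
python3 -c "
from h import *
plan((.514,-.010,.105),-1.4)"
```

```text
t 8.8 tcp [0.5294 0.2903 0.075 ] jaw 26.7 w 0.0534 F [-0.6  0.  -2.5]
shift cm [-26.14 -14.86  -3.01] rot [ 0.22  0.03 28.1 ]
```

Emit:
jog_arm:
  rows:
    - {"xyz":[0,0,-3],"fingers":1,"delta_rot":[0.2,0,0]}
    - {"xyz":[-5,-3,-3],"fingers":1,"delta_rot":[0.2,0,7]}
    - {"xyz":[-9,-5,-3],"fingers":1,"delta_rot":[0.2,0,14]}
    - {"xyz":[-12,-7,-3],"fingers":1,"delta_rot":[0.2,0,21]}
    - {"xyz":[-16,-9,-3],"fingers":1,"delta_rot":[0.2,0,28]}

```text
clock: 9.22
tcp_pos: [0.5193, 0.1217, 0.1039]
orientation: [-2.252, -2.19, 0.004]
contact_force: [1.8, -0.8, -3.0]
grip_width: 0.0534
```

```bash
python3 -c "
from h import *
plan((.514,-.010,.105),-1.4)"
```

```text
t 9.22 tcp [0.5193 0.1217 0.1039] jaw -1.6 w 0.0534 F [ 1.8 -0.8 -3. ]
shift cm [-13.18  -0.16  -0.09] rot [-0.11  0.07 -0.2 ]
```

Emit:
jog_arm:
  rows:
    - {"xyz":[-3,-0.2,0],"fingers":1,"delta_rot":[0,0,-0.2]}
    - {"xyz":[-6,-0.2,0],"fingers":1,"delta_rot":[0,0,-0.2]}
    - {"xyz":[-9,-0.2,0],"fingers":1,"delta_rot":[0,0,-0.2]}
    - {"xyz":[-12,-0.2,0],"fingers":1,"delta_rot":[0,0,-0.2]}
    - {"xyz":[-13.2,-0.2,0],"fingers":1,"delta_rot":[0,0,-0.2]}

```text
clock: 9.63
tcp_pos: [0.5118, -0.0156, 0.1027]
orientation: [-2.253, -2.187, 0.011]
contact_force: [-0.1, -0.3, -2.5]
grip_width: 0.0536
```

```bash
python3 -c "
from h import *
for n in('top','scene'): cv2.imwrite(f'pics/{n}4.png',imaging.grab_frame(n))
a=cv2.imread('pics/top4.png')[180:320,370:510];b=cv2.imread('pics/scene4.png')[170:370,80:290]
cv2.imwrite('pics/c4.png',np.hstack([cv2.resize(a,(380,380)),cv2.resize(b,(399,380))]))
plan((.514,-.010,.027),-1.4)"
```

```text
t 9.73 tcp [ 0.5123 -0.0137  0.1029] jaw -1.71 w 0.0537 F [-0.3  0.6 -0.9]
shift cm [0.4  0.19 7.59] rot [-0.27  0.16 -0.31]
```

View pics/c4.png

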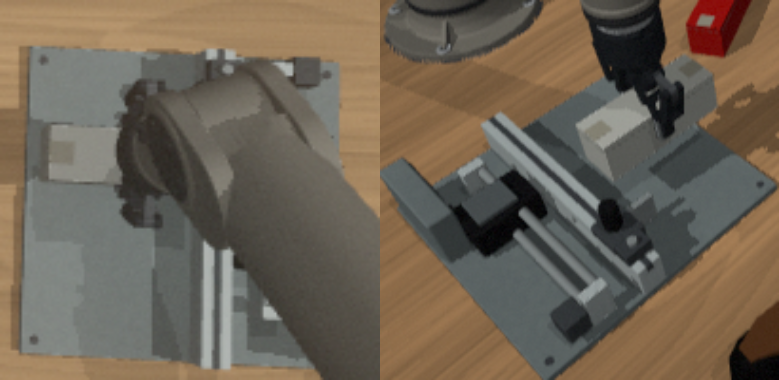

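The carton is held level, its axis square to the fence and clear of the plate and fence. Next I lower it onto the bed.

Emit:
jog_arm:
  rows:
    - {"xyz":[0.3,0.1,2],"fingers":1,"delta_rot":[-0.2,0,-0.3]}
    - {"xyz":[0.3,0.1,4],"fingers":1,"delta_rot":[-0.2,0,-0.3]}
    - {"xyz":[0.3,0.1,6],"fingers":1,"delta_rot":[-0.2,0,-0.3]}
    - {"xyz":[0.3,0.1,7.4],"fingers":1,"delta_rot":[-0.2,0,-0.3]}
    - {"xyz":[0.3,0.1,7.6],"fingers":1,"delta_rot":[-0.2,0,-0.3]}

```text
clock: 10.15
tcp_pos: [0.5117, -0.0092, 0.0252]
orientation: [-2.245, -2.195, 0.008]
contact_force: [-7.2, -0.3, 15.6]
grip_width: 0.0536
```

Emit:
jog_arm:
  rows:
    - {"xyz":[0,0,0.1],"fingers":1,"delta_rot":[0,0,0]}
    - {"xyz":[0,0,0.1],"fingers":1,"delta_rot":[0,0,0]}
    - {"xyz":[0,0,0.2],"fingers":1,"delta_rot":[0,0,0]}
    - {"xyz":[0,0,0.2],"fingers":1,"delta_rot":[0,0,0]}
    - {"xyz":[0,0,0.2],"fingers":1,"delta_rot":[0,0,0]}

```text
clock: 10.57
tcp_pos: [0.5118, -0.0091, 0.0251]
orientation: [-2.246, -2.197, 0.01]
contact_force: [-8.4, -4.9, 27.6]
grip_width: 0.0536
```

```bash
python3 -c "
from h import *
plan((.514,-.032,.026),-1.4)"
```

```text
t 10.57 tcp [ 0.5118 -0.0091  0.0251] jaw -1.26 w 0.0536 F [-8.4 -4.9 27.6]
shift cm [-2.28  0.27 -0.08] rot [-0.26  0.27  0.14]
```

Emit:
jog_arm:
  rows:
    - {"xyz":[0,0,-0.1],"fingers":1,"delta_rot":[-0.2,0.2,0]}
    - {"xyz":[-0.5,0,-0.1],"fingers":1,"delta_rot":[-0.2,0.2,0]}
    - {"xyz":[-1,0,-0.1],"fingers":1,"delta_rot":[-0.2,0.2,0]}
    - {"xyz":[-1.3,0,-0.1],"fingers":1,"delta_rot":[-0.2,0.2,0]}
    - {"xyz":[-1.5,0,-0.1],"fingers":1,"delta_rot":[-0.2,0.2,0]}

```text
clock: 10.98
tcp_pos: [0.5111, -0.0246, 0.0257]
orientation: [-2.246, -2.196, 0.004]
contact_force: [-0.6, 1.0, -2.0]
grip_width: 0.0535
```

Emit:
jog_arm:
  rows:
    - {"xyz":[-0.2,0,0],"fingers":1,"delta_rot":[0,0,0]}
    - {"xyz":[-0.4,0,0],"fingers":1,"delta_rot":[0,0,0]}
    - {"xyz":[-0.6,0,0],"fingers":1,"delta_rot":[0,0,0]}
    - {"xyz":[-0.8,0,0],"fingers":1,"delta_rot":[0,0,0]}
    - {"xyz":[-0.8,0,0],"fingers":1,"delta_rot":[0,0,0]}

```text
clock: 11.4
tcp_pos: [0.5109, -0.0332, 0.0256]
orientation: [-2.246, -2.195, 0.004]
contact_force: [0.3, 0.2, -2.3]
grip_width: 0.0533
```

Emit:
jog_arm:
  rows:
    - {"xyz":[-0.1,0,0],"fingers":1,"delta_rot":[0,0,0]}
    - {"xyz":[-0.2,0,0],"fingers":1,"delta_rot":[0,0,0]}
    - {"xyz":[-0.3,0,0],"fingers":1,"delta_rot":[0,0,0]}
    - {"xyz":[-0.4,0,0],"fingers":1,"delta_rot":[0,0,0]}
    - {"xyz":[-0.4,0,0],"fingers":1,"delta_rot":[0,0,0]}

```text
clock: 11.82
tcp_pos: [0.5108, -0.0336, 0.0258]
orientation: [-2.243, -2.196, -0.001]
contact_force: [-0.5, 8.7, -0.4]
grip_width: 0.0533
```

Emit:
jog_arm:
  rows:
    - {"xyz":[0.1,0.2,0],"fingers":1,"delta_rot":[0,0,0]}
    - {"xyz":[0.1,0.5,0],"fingers":1,"delta_rot":[0,0,0]}
    - {"xyz":[0.1,0.8,0],"fingers":1,"delta_rot":[0,0,0]}
    - {"xyz":[0.1,1.1,0],"fingers":1,"delta_rot":[0,0,0]}
    - {"xyz":[0.1,1.2,0],"fingers":1,"delta_rot":[0,0,0]}

```text
clock: 12.23
tcp_pos: [0.5237, -0.0335, 0.0259]
orientation: [-2.244, -2.195, -0.001]
contact_force: [-0.1, -0.5, -2.0]
grip_width: 0.0533
```

```bash
python3 -c "
from h import *
plan((.53,-.034,.026),-1.4)"
```

```text
t 12.23 tcp [ 0.5237 -0.0335  0.0259] jaw -1.26 w 0.0533 F [-0.1 -0.5 -2. ]
shift cm [-0.04  0.63 -0.02] rot [-0.07 -0.12  0.14]
```

Emit:
jog_arm:
  rows:
    - {"xyz":[0,0.1,0],"fingers":1,"delta_rot":[0,0,0]}
    - {"xyz":[0,0.2,0],"fingers":1,"delta_rot":[0,0,0]}
    - {"xyz":[0,0.4,0],"fingers":1,"delta_rot":[0,0,0]}
    - {"xyz":[0,0.6,0],"fingers":1,"delta_rot":[0,0,0]}
    - {"xyz":[0,0.6,0],"fingers":1,"delta_rot":[0,0,0]}

```text
clock: 12.65
tcp_pos: [0.5274, -0.0339, 0.0253]
orientation: [-2.243, -2.192, 0.005]
contact_force: [-6.2, -0.4, 1.8]
grip_width: 0.0534
```

```bash
python3 -c "
from h import *
plan((.53,-.034,.026),-1.4);print(r.get_obs()['moment'])"
```

```text
t 12.65 tcp [ 0.5274 -0.0339  0.0253] jaw -1.34 w 0.0534 F [-6.2 -0.4  1.8]
shift cm [-0.    0.26 -0.07] rot [-0.35 -0.07  0.06]
[-0.21854441  1.06288806 -0.4274261 ]
```

Emit:
jog_arm:
  rows:
    - {"xyz":[-0.2,0.3,0],"fingers":1,"delta_rot":[0,0,0]}
    - {"xyz":[-0.4,0.4,0],"fingers":1,"delta_rot":[0,0,0]}
    - {"xyz":[-0.6,0.5,0],"fingers":1,"delta_rot":[0,0,0]}
    - {"xyz":[-0.6,0.5,0],"fingers":1,"delta_rot":[0,0,0]}
    - {"xyz":[-0.6,0.5,0],"fingers":1,"delta_rot":[0,0,0]}

```text
clock: 13.07
tcp_pos: [0.5274, -0.034, 0.0254]
orientation: [-2.235, -2.186, 0.009]
contact_force: [-17.8, 17.4, 16.7]
grip_width: 0.0528
```

```bash
python3 -c "
from h import *
for n in('top','scene'): cv2.imwrite(f'pics/{n}5.png',imaging.grab_frame(n))
a=cv2.imread('pics/top5.png')[190:290,370:470];b=cv2.imread('pics/scene5.png')[200:340,120:270]
cv2.imwrite('pics/c5.png',np.hstack([cv2.resize(a,(380,380)),cv2.resize(b,(407,380))]))
plan((.53,-.034,.026),-1.4);print(r.get_obs()['moment'])"
```

```text
t 13.17 tcp [ 0.5274 -0.034   0.0254] jaw -1.26 w 0.0537 F [-17.1  15.9  16.6]
shift cm [ 0.01  0.26 -0.07] rot [-0.84 -0.36  0.13]
[ 2.70982379  2.92068252 -1.34343717]
```

View pics/c5.png

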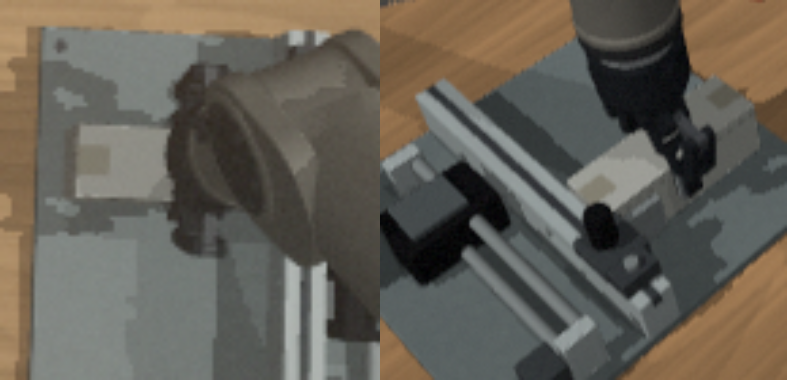

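Emit:
jog_arm:
  rows:
    - {"xyz":[-0.5,0.4,0],"fingers":1,"delta_rot":[-0.8,-0.4,0]}
    - {"xyz":[-0.6,0.5,0],"fingers":1,"delta_rot":[-1.5,-0.7,0]}
    - {"xyz":[-0.6,0.5,0],"fingers":1,"delta_rot":[-1.5,-0.7,0]}
    - {"xyz":[-0.6,0.5,0],"fingers":1,"delta_rot":[-1.5,-0.7,0]}
    - {"xyz":[-0.6,0.5,0],"fingers":1,"delta_rot":[-1.5,-0.7,0]}

```text
clock: 13.58
tcp_pos: [0.5276, -0.0342, 0.0253]
orientation: [2.242, 2.197, 0.002]
contact_force: [-15.2, 15.8, 17.8]
grip_width: 0.0533
```

```bash
python3 -c "
from h import *
for n in('top','scene'): cv2.imwrite(f'pics/{n}6.png',imaging.grab_frame(n))
a=cv2.imread('pics/top6.png')[210:260,380:430];b=cv2.imread('pics/scene6.png')[220:320,140:240]
cv2.imwrite('pics/c6.png',np.hstack([cv2.resize(a,(395,395),interpolation=2),cv2.resize(b,(395,395),interpolation=2)]))
plan((.53,-.034,.026),-1.4);print(r.get_obs()['moment'])"
```

```text
t 13.68 tcp [ 0.5276 -0.0342  0.0253] jaw -1.17 w 0.0535 F [-14.9  15.   17.4]
shift cm [ 0.02  0.24 -0.07] rot [0.18 0.07 0.23]
[ 3.13808341  3.65641342 -0.97819567]
```

View pics/c6.png

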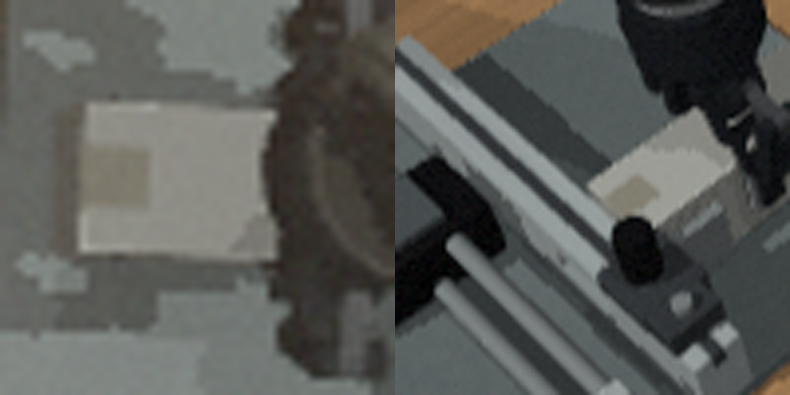

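Emit:
jog_arm:
  rows:
    - {"xyz":[-0.6,0.5,0],"fingers":1,"delta_rot":[-0.6,-0.3,0.3]}
    - {"xyz":[-0.7,0.6,-0.05],"fingers":1,"delta_rot":[-0.6,-0.3,0.3]}
    - {"xyz":[-0.7,0.6,-0.05],"fingers":1,"delta_rot":[-0.6,-0.3,0.3]}
    - {"xyz":[-0.7,0.6,-0.05],"fingers":1,"delta_rot":[-0.6,-0.3,0.3]}
    - {"xyz":[-0.7,0.6,-0.05],"fingers":1,"delta_rot":[-0.6,-0.3,0.3]}

```text
clock: 14.1
tcp_pos: [0.5278, -0.0342, 0.0253]
orientation: [2.244, 2.194, 0.003]
contact_force: [-16.5, 18.3, 14.0]
grip_width: 0.0529
```

```bash
python3 -c "
from h import *
plan((.53,-.034,.026),-1.4)
for i in range(4): cv2.imwrite('pics/s7.png',imaging.grab_frame('scene'))
cv2.imwrite('pics/t7.png',imaging.grab_frame('top'))
plan((.53,-.034,.026),-1.4)
cv2.imwrite('pics/s7c.png',cv2.resize(cv2.imread('pics/s7.png')[230:330,150:250],(600,600),interpolation=2))
"
```

```text
t 14.1 tcp [ 0.5278 -0.0342  0.0253] jaw -1.29 w 0.0529 F [-16.5  18.3  14. ]
shift cm [ 0.03  0.22 -0.07] rot [0.19 0.03 0.11]
t 14.35 tcp [ 0.5278 -0.0342  0.0253] jaw -1.29 w 0.0537 F [-16.6  18.9  14.4]
shift cm [ 0.03  0.22 -0.07] rot [0.19 0.03 0.11]
```

View pics/s7c.png

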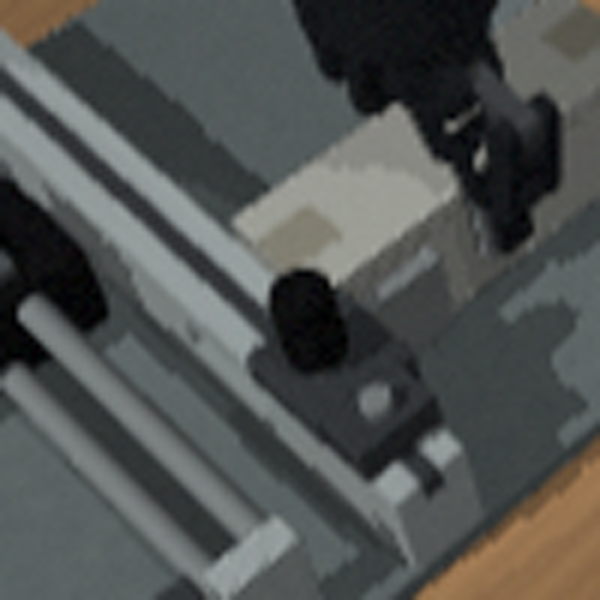

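View pics/t7.png

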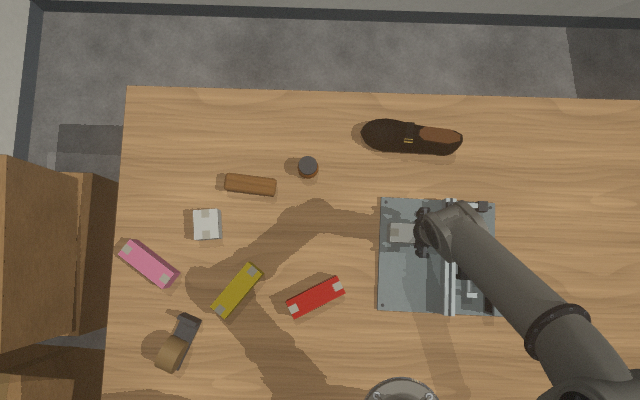

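The carton's end meets the fence (crop (240,220)) and its side lies against the plate (crop (400,290)). The stop sits against the end block, the bystanders have not moved, and the forces hold steady. I'm handing in.

```bash
python3 -c "
from h import *
print(r.hand_in()); plan((.53,-.034,.026),-1.4)"
```

```text
the job is handed in; nothing more can be done
None
the job is handed in; nothing more can be done
```

I slid the side stop home, set the white carton flat on the bed and pressed it into the corner. I handed in at 14.35 s, still holding it there.

- **Side stop:** it moved about 50 mm, then held hard against the end stop at about 16 N. The pictures show the saddle touching the end block.
- **Pressing:** at hand-in the tool pushed with about 17 N against the stop plate and 19 N against the fence. The carton's position was steady over the last 0.25 s.
- **Squareness:** the gripper was within about 0.2° of the fence direction and vertical to about 0.2°. The top view is too coarse to confirm the carton's angle better than about 1°.
- **Off from plan:** the tool also pressed down with about 14 N, more than I meant. Lowering onto the bed briefly reached 28 N, still under the limits.
- **Camera disagreement:** the two cameras differed by a few mm on positions. The contact forces settled where the faces really were.
- **Everything else:** the shoe, brush, jar, short carton and the coloured look-alikes are where they were in the final top picture.

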